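# Set the speed wheel and lock it

### The arm

A 6-joint arm with a two-finger parallel gripper is mounted at the origin on a cart in front of the work surface, level with it; the furniture and walls round the work are solid. World frame = base frame: x ahead of the robot, y to its left, z up, the work surface at z = 0. Lengths are in m, angles in rad, forces in N, time in s.
With the tool pointing down it reaches from about 0.4 to 0.825 m from the base axis. Payload 7 kg.
Tool frame: the origin (TCP) lies midway between the tips of the shut fingers; the grasp point (between the pads) lies 19 mm behind it; z points along the fingers, y is the line along which they close (so a half turn about z gives the same grasp; the last joint's range is limited). The gripper opens to 88 mm and grips with 3 to 60 N. Pads are 19 mm wide; open, the fingers measure 130 mm over their backs; the gripper's body (78 mm by 193 mm) begins 47 mm behind the grasp point.
Start: joints at [-0.877, 0.359, 0.012, 0, -1.224, -0.288], TCP at [0.266, -0.62, 0.227] pointing down, gripper open.
Joint ranges: [-3.07, 3.07], [-1.43, 2.12], [-1.02, 1.25], [-3.03, 1.67], [-3.05, -0], [-3.03, 3.03]. Speed limits (rad/s): [2.39, 2.39, 3.01, 3.14, 3.14, 3.14].

### API

Orientations are given as [roll, pitch, yaw] about the fixed x, y, z axes, in that order (R = Rz(yaw) Ry(pitch) Rx(roll)).
In Python, from station import get_state, grab_frame, calibration, job_done, boxes_of, regions_of, spot_point gives the robot as it stands. The module is installed in compiled form; this text tells all that it offers.
- The arm moves only by the tool arm_command, never from a script. Its argument "commands" is a list of rows, each an object of numbers: "tx", "ty", "tz": the shift along the tool's x, y, z each as a share of 25 cm, from -1 to 1; "twist": the turn about the tool's z as a share of 180 degrees, from -1 to 1. A call has exactly 8 rows; each row is the pose to reach, as a shift and turn from the pose commanded when the call began, along the tool's axes at that moment, turning the shorter way round; what a row does not reach only later rows make up. A row lasts 1/12 s, in which the tool goes at most 41.7 mm and 7.16 degrees, less where a joint would pass 70% of its speed; a pose out of reach is approached as far as the arm can. A call with a number of a shift or a turn outside -1 to 1 is refused whole. A call with a gripper value outside its range is refused whole. "claw" is the opening, from 0 (shut) to 1 (fully open), set as the call begins (left out, the last holds). The fingers move at their own pace and stop on an object; "grip_force" is the grip in N (left out, the last holds). Time passes only in rows, so rows that repeat a pose let the fingers close, or fill a call up. It gives the time, the measured TCP pose, the force, the opening and the grip force at its end, in the units of the state.
- get_state(): the state, without advancing time (a new reading comes with each control period).
- grab_frame(name): name is "scene" or "top" or "wrist"; returns the picture (420x560x3 uint8, red, green, blue); there is no depth.
- calibration(name): a dict with "camera_matrix" (3x3 intrinsics, pixels), "k1" (the pictures are not rectified: a ray, as slopes to the right and down, at radius r is drawn at 1 + k1 r^2 times it, then the intrinsics apply), "extrinsics" (4x4, takes a point from camera to world coordinates). Camera axes: x right, y down, z forward; pixel columns grow to the right and rows downward; lengths in m; the calibration is good to about 2 mm. A picture is of the moment at which its call begins: read the wrist's pose just before it. calibration takes no time and is no camera call; for the wrist camera it gives the pose at the moment of the call.
- job_done(): hands the job in; it is judged then, once.
Trained networks look in the newest picture that a camera, given by its name, has taken for a name from the list of things; names that differ only in an ending like _2 or _b are one class to them, and where a whole thing is asked for, a point or a joint stands for the part that bears it (a point fixed in the world has none). Each returns a list of dicts, best first, with "score" (0 to 1); they miss things now and then, are a little off and sometimes report something else, mostly with a low value. They report only what shows in the picture. A call takes as long as a camera call. They do not tell look-alikes from the thing itself.
- boxes_of(query, camera): "rect" ([left, top, right, bottom] in pixels, round what is visible of it).
- regions_of(query, camera): "region" (420x560 bool, what is visible of it) and "rect" ([left, top, right, bottom] in pixels, round what is visible of it).
- spot_point(query, camera): "uv" ([column, row] in pixels: a listed point, or the origin of a listed thing).
The state is a dict: "t": time; "q": joint angles; "qd": joint speeds; "joint_efforts": joint torques, N m; "eef_pos": TCP position; "ee_rot": TCP orientation; "force": force on the tool from outside, world axes, zero at the start; "moment": the same for the moment, N m; "width": finger opening in m; "gripper_force": force on a finger pad.
Only numpy, scipy, OpenCV 4.12 (cv2) and the standard library are available. Lean on these libraries where they do the work, as an engineer would, in place of code of your own. Each camera call takes 0.05 s, during which the arm holds its last target. There are 200 camera calls.

### The job

On the grey speed-control box, roll the edge wheel that pokes up through the slot with one fingertip until the black pointer in the window stands in line with the brass index clip, then slide the steel lock tab away from the robot to its far half to lock the setting. Be gentle: never push on the box or its wheel with 18 N or more, and leave the jar, tape roll, eraser and wood block beside the box where they are.

Things in the scene. Friction and masses are not known exactly. Their poses are not given: they have to be found in the camera images.
- controller: grey speed-control box fixed on the table, 120 (x) x 200 (y) x 70 mm high. Origin: centre of its underside; x points away from the robot, y to the left, z up. Its flat top panel lies 70 mm above the origin
- slot_center (a point): centre of the wheel's slot, at panel height (box x -22, y +20, z 70 mm); slot 12 mm (x) by 50 mm (y). The wheel's top is right above it, 5.5 to 10.5 mm above the panel: this height differs from run to run and is not measured, find it by touch
- wheel (a joint): angle of the black ribbed edge wheel (radius 24 mm, 8 mm thick, axle along box x), rad: 0 at the start, range -0.9 to 6.2; grows as its top is stroked to box +y. It is sprung: sinks at 2 N, then 5 N per mm, rigid stop at 4 mm. Turning takes 4 N of drag at the rim: press with 7 to 12 N while stroking (less may slip). It stays where left; lift off to stroke again
- window_center (a point): centre of the pointer's window on top of its clear pane (box x +26, y +20, z 71 mm), 96 mm long along box y; its frame stands 2 mm and the index clip 6 mm above the panel
- pointer_tip (a point): far end of the black pointer (4 mm wide, 14 mm long along box x) under the window pane, 1 to 6 mm below the panel's top. It moves along box y, in the same sense as the wheel's top and by half the distance that the rim moves (12 mm per rad)
- index_tip (a point): tip of the brass index clip just behind the window; it is held fast for the run at a place along box y that varies. The pointer is in line when pointer_tip and index_tip have the same box y
- lock_top (a point): centre of the top of the steel lock tab, an upright plate 6 mm thick (box x), 18 mm wide (box y), whose top is 15.5 mm above the panel; it stands right of the wheel at box y = -68 mm and slides along box x, away from the robot
- lock (a joint): travel of the lock tab in m: 0 to 0.016, starts below 0.003, grows away from the robot (box +x); about 3 N moves it and it stays where it is left; hard stop at 0.016; locked beyond 0.010, it need not reach the stop
- jar_nuts: small jar with black lid, 52 mm across, 50 mm high, origin centre of underside; leave alone
- tape_roll_2: black tape roll, 64 mm across, 19 mm high, origin centre of underside; leave alone
- eraser: eraser, 38 x 41 x 12 mm, origin centre of underside; leave alone
- wood_block_3: wood offcut, 75 x 90 x 20 mm, origin centre of underside; leave alone
Mind the look-alikes: they are no part of the job. Of the things that look like the controller, the largest one is meant.

How it is judged:
On the way, in this order (a step that is already met when the one before it is completed fails the run):
1. the pointer is in line with the index clip (within 3 mm along the window) while the tab is unlocked (y of pointer_tip in the frame of index_tip between -0.003 and 0.003 m and value of joint lock below 0.008 m), for 0.3 s.
2. the lock tab has been slid to its far half (over 10 mm) (value of joint lock above 0.01 m), for 0.2 s.
At the end, for the whole second after the job is handed in: the pointer is in line with the index clip within 3 mm along the window, and the lock tab is more than 10 mm along its 16 mm travel (y of pointer_tip in the frame of index_tip between -0.003 and 0.003 m and value of joint lock above 0.01 m); the robot touches nothing.
It fails at once if the box, its wheel or its tab is pushed with more than 18 N (contact force between any of the fingers, the arm and controller above 18 N).
It fails at once if a bystander is moved by more than 15 mm (distance of any of jar_nuts, tape_roll_2, eraser, wood_block_3 from where it was at the start of the episode above 0.015 m).
It also fails if it takes over 64 s, if anything falls off the work surface, if the arm or the gripper's body presses on something with over 40 N, if the wrist force passes 120 N, or if a joint passes its speed limit or range.

## Working session

There is one attempt and no reset: what is moved stays moved. The work goes in short steps, Python scripts to look and compute and a tool call to move; the robot and the scene stay as the last step left them, time stands still between calls to the robot, and variables do not carry over. Pictures are saved under pics/ and viewed, at most 12 in all, crops included, and the job is handed in when it is done.

Besides the shell and the picture viewer there is one more tool, called after "Emit:" as a command line: name --argument value ..., lists and objects as JSON in quotes. arm_command: Moves the arm, as the interface text tells. Shift numbers are shares of 25 cm and turn numbers shares of 180 degrees, none past 1 either way. Its arguments: {"type":"object","properties":{"commands":{"type":"array"},"claw":{"type":"number"},"grip_force":{"type":"number"}},"required":["commands"]}

```bash
mkdir -p pics
cat > h.py <<'E'
import numpy as np, cv2
from station import *
def ray(cal,uv):
    K=np.array(cal["camera_matrix"]);E=np.array(cal["extrinsics"])
    d=np.array([(uv[0]-K[0,2])/K[0,0],(uv[1]-K[1,2])/K[1,1]]);u=d.copy()
    for _ in range(30): u=d/(1+cal["k1"]*(u@u))
    return E[:3,3],E[:3,:3]@np.array([u[0],u[1],1.])
def at_z(cal,uv,z):
    o,r=ray(cal,uv);return o+r*(z-o[2])/r[2]
def save(im,n): cv2.imwrite('pics/'+n,im[:,:,::-1])
E
python3 - <<'E'
from h import *
s=get_state();print({k:np.round(v,3) for k,v in s.items()})
for c in("scene","top"):
    im=grab_frame(c);save(im,c+'0.png');cal=calibration(c);print(c,np.round(cal["extrinsics"],3).tolist(),np.round(cal["camera_matrix"],1).tolist())
    for q,z in(("slot_center",.07),("window_center",.071),("index_tip",.076),("pointer_tip",.069),("lock_top",.0855)):
        print(q,[(np.round(d["score"],2),np.round(d["uv"],1),np.round(at_z(cal,d["uv"],z),4)) for d in spot_point(q,c)[:3]])
    print([(round(d["score"],2),np.round(d["rect"])) for d in boxes_of("controller",c)])
E
```

```text
{'t': np.float64(0.0), 'q': array([-0.877,  0.359,  0.011, -0.   , -1.224, -0.288]), 'qd': array([ 0.002,  0.001,  0.001,  0.   , -0.001, -0.   ]), 'joint_efforts': array([ 0.0000e+00, -5.8272e+01,  2.9306e+01,  6.9970e+00,  7.0000e-03,
       -0.0000e+00]), 'eef_pos': array([ 0.266, -0.62 ,  0.226]), 'ee_rot': array([ 3.14 , -0.   , -2.736]), 'force': array([-0.301, -0.723,  0.011]), 'moment': array([ 0.007, -0.033, -0.028]), 'gripper_force': np.float64(0.0), 'width': np.float64(0.088)}
scene [[-0.889, -0.293, 0.353, 0.243], [-0.459, 0.575, -0.678, 0.777], [-0.004, -0.764, -0.645, 0.792], [0.0, 0.0, 0.0, 1.0]] [[540.3, 0.0, 282.7], [0.0, 540.3, 211.4], [0.0, 0.0, 1.0]]
slot_center [(np.float64(0.92), array([340.8, 246.4]), array([0.4905, 0.0604, 0.07  ])), (np.float64(0.89), array([203.1, 278.7]), array([0.6796, 0.2515, 0.07  ])), (np.float64(0.82), array([225.2, 196.1]), array([0.7712, 0.0292, 0.07  ]))]
window_center [(np.float64(0.83), array([212.3, 192.4]), array([0.8022, 0.0319, 0.071 ])), (np.float64(0.62), array([320.5, 237. ]), array([0.5358, 0.0549, 0.071 ])), (np.float64(0
[... 1237 characters left out ...]
5]), array([0.7265, 0.2221, 0.071 ])), (np.float64(0.67), array([264.4, 240.6]), array([0.535 , 0.0421, 0.071 ]))]
index_tip [(np.float64(0.74), array([354.3, 265.6]), array([ 0.4844, -0.1412,  0.076 ])), (np.float64(0.55), array([255. , 233.6]), array([0.549 , 0.0612, 0.076 ])), (np.float64(0.52), array([185.3, 147.7]), array([0.727 , 0.2085, 0.076 ]))]
pointer_tip []
lock_top [(np.float64(0.48), array([200.8, 183.3]), array([0.6504, 0.1723, 0.0855])), (np.float64(0.43), array([316.2, 124.5]), array([ 0.7757, -0.0639,  0.0855]))]
[(0.7, array([218., 213., 324., 289.])), (0.66, array([250.,  94., 327., 148.])), (0.65, array([142., 136., 230., 203.])), (0.27, array([296., 269., 303., 275.]))]
```

View pics/top0.png

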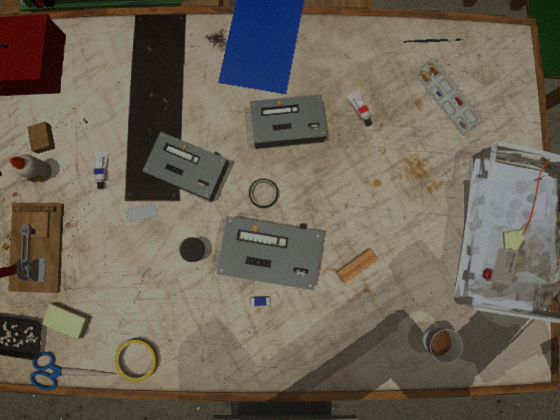

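View pics/scene0.png

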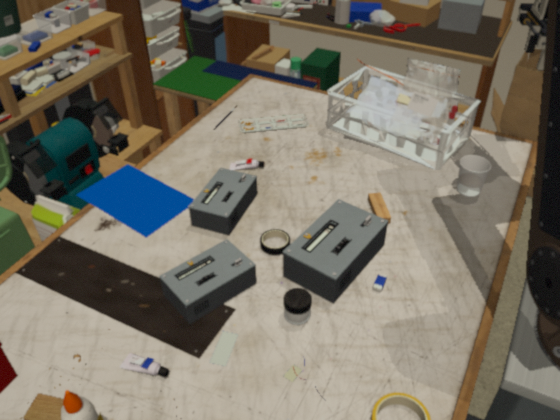

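The top picture shows three grey boxes, which could be confused with each other: (270,252), (288,120) and (186,166). I choose the one at (270,252) because it is the largest. Next is a close crop to check it.

Run:
```python
from h import *
im=grab_frame("top")[205:305,205:335]
a=cv2.resize(im,(780,600),interpolation=cv2.INTER_CUBIC);save(np.clip(a*1.6,0,255).astype(np.uint8),'crop1.png')
```

```text
(no output)
```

View pics/crop1.png

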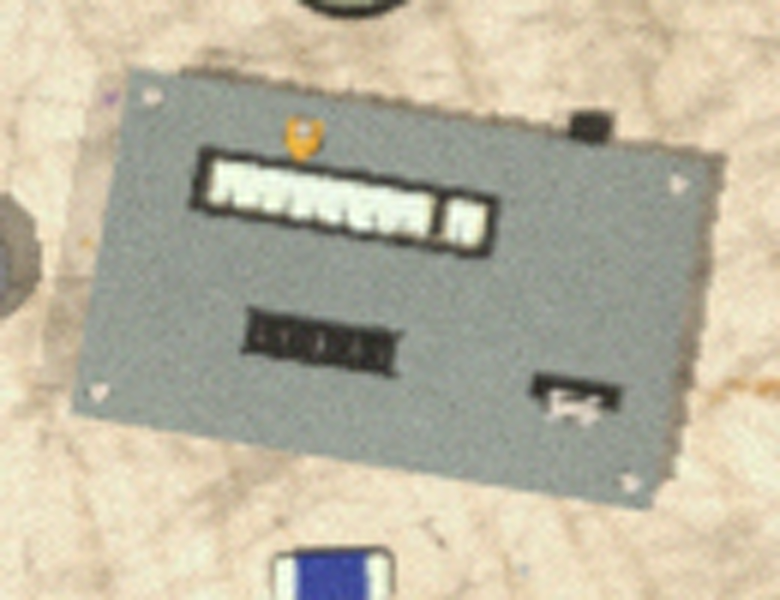

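The crop confirms it: the tick-marked window has the black pointer near (440,215), the brass clip is near (302,158), the wheel slot is at (320,340) and the lock tab is at (575,400). I'll work out the box pose and the approach next.

```bash
cat >> h.py <<'E'
def rel(tgt,pos=None,yaw=None):
    s=get_state();R=cv2.Rodrigues(np.zeros(3))[0]
    from scipy.spatial.transform import Rotation as Ro
    R=Ro.from_euler('xyz',s["ee_rot"]).as_matrix()
    return np.round(R.T@(np.array(tgt)-(s["eef_pos"] if pos is None else pos))/.25,3)
E
python3 - <<'E'
from h import *
cal=calibration("top")
for p in[(133,72),(722,153),(650,508),(75,412)]: print(at_z(cal,(205+p[0]/6,205+p[1]/6),.07))
print('idx',at_z(cal,(205+302/6,205+158/6),.076),'ptr',at_z(cal,(205+442/6,205+213/6),.069))
print(rel([.30,-.375,.24]),rel([.42,-.13,.26],[.30,-.375,.24]),rel([.45,.04,.27],[.42,-.13,.26]))
E
```

```text
[0.58310966 0.11895981 0.07      ]
[ 0.55620838 -0.08293539  0.07      ]
[ 0.43557222 -0.05795946  0.07      ]
[0.46729647 0.13707633 0.07      ]
idx [0.55359791 0.06051886 0.076     ] ptr [0.53541192 0.0129117  0.069     ]
[-0.51   0.848 -0.054] [-0.828  0.711 -0.08 ] [-0.379  0.577 -0.04 ]
```

Emit:
arm_command --commands '[{"tx":-0.1,"ty":0.15,"tz":-0.03},{"tx":-0.2,"ty":0.3,"tz":-0.05},{"tx":-0.28,"ty":0.45,"tz":-0.05},{"tx":-0.36,"ty":0.58,"tz":-0.05},{"tx":-0.42,"ty":0.7,"tz":-0.05},{"tx":-0.47,"ty":0.78,"tz":-0.05},{"tx":-0.5,"ty":0.84,"tz":-0.05},{"tx":-0.51,"ty":0.85,"tz":-0.05}]' --claw 0

```text
invalid input
```

Emit:
arm_command --commands '[{"tx":-0.1,"ty":0.09,"tz":-0.01},{"tx":-0.22,"ty":0.19,"tz":-0.03},{"tx":-0.34,"ty":0.29,"tz":-0.04},{"tx":-0.46,"ty":0.4,"tz":-0.06},{"tx":-0.58,"ty":0.5,"tz":-0.08},{"tx":-0.7,"ty":0.6,"tz":-0.08},{"tx":-0.78,"ty":0.68,"tz":-0.08},{"tx":-0.83,"ty":0.71,"tz":-0.08}]'

```text
invalid input
```

Emit:
arm_command --commands '[{"tx":-0.06,"ty":0.09,"tz":-0.01,"twist":0.03},{"tx":-0.12,"ty":0.18,"tz":-0.02,"twist":0.06},{"tx":-0.19,"ty":0.29,"tz":-0.03,"twist":0.09},{"tx":-0.25,"ty":0.38,"tz":-0.04,"twist":0.12},{"tx":-0.31,"ty":0.47,"tz":-0.04,"twist":0.15},{"tx":-0.36,"ty":0.54,"tz":-0.04,"twist":0.17},{"tx":-0.38,"ty":0.58,"tz":-0.04,"twist":0.183},{"tx":-0.38,"ty":0.58,"tz":-0.04,"twist":0.183}]'

```text
t: 1.42
eef_pos: [0.2967, -0.4476, 0.2373]
ee_rot: [-3.141, 0.001, 2.972]
force: [0.5, 0.2, -0.9]
width: 0.0877
gripper_force: 0.0
```

Run:
```python
from h import *
cal=calibration("wrist");im=grab_frame("wrist");save(im,'w1.png');s=get_state();print(s["t"],s["eef_pos"],s["ee_rot"],s["force"])
print(np.round(cal["extrinsics"],3).tolist())
for q,z in(("slot_center",.07),("window_center",.071),("index_tip",.076),("pointer_tip",.067),("lock_top",.0855)):
    print(q,[(np.round(d["score"],2),np.round(d["uv"],1),np.round(at_z(cal,d["uv"],z),4)) for d in spot_point(q,"wrist")[:3]])
```

```text
1.4667 [ 0.29681034 -0.44877379  0.23730382] [-3.14094462e+00  1.21040502e-03  2.97466249e+00] [ 0.25505328 -0.23866288 -0.34636969]
[[0.168, 0.952, 0.257, 0.226], [0.986, -0.163, -0.044, -0.436], [0.0, 0.26, -0.965, 0.396], [0.0, 0.0, 0.0, 1.0]]
slot_center []
window_center []
index_tip []
pointer_tip []
lock_top []
```

View pics/w1.png

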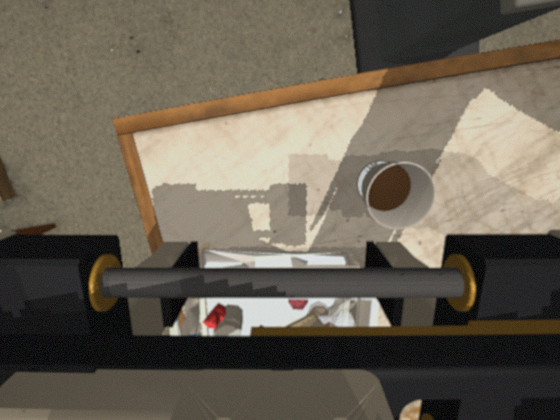

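The wrist view faces the near side, and the fingers hide the work. I'll give every row all four keys from here, and use the half-turned yaw so the wrist camera looks at the window.

Emit:
arm_command --commands '[{"tx":-0.02,"ty":0.1,"tz":-0.02,"twist":-0.035},{"tx":-0.05,"ty":0.22,"tz":-0.04,"twist":-0.07},{"tx":-0.08,"ty":0.36,"tz":-0.06,"twist":-0.11},{"tx":-0.11,"ty":0.5,"tz":-0.08,"twist":-0.15},{"tx":-0.14,"ty":0.64,"tz":-0.08,"twist":-0.19},{"tx":-0.17,"ty":0.78,"tz":-0.08,"twist":-0.23},{"tx":-0.19,"ty":0.91,"tz":-0.08,"twist":-0.27},{"tx":-0.2,"ty":1.0,"tz":-0.08,"twist":-0.3}]' --claw 0 --grip_force 10

```text
t: 2.38
eef_pos: [0.3886, -0.2098, 0.2566]
ee_rot: [-3.141, 0.0, -2.361]
force: [0.2, 0.2, -0.3]
width: 0.04
gripper_force: 0.0
```

Run:
```python
from h import *
s=get_state();print(s["t"],s["q"],s["eef_pos"],s["ee_rot"],rel([.45,.03,.26]))
```

```text
2.3833 [-4.58671963e-02 -5.92903895e-02 -4.22415936e-01 -1.76191927e-04
 -1.20734091e+00 -7.44450816e-01] [ 0.3886239  -0.20977721  0.25660068] [-3.14146165e+00  3.44636943e-04 -2.36117693e+00] [-0.849  0.509 -0.013]
```

Emit:
arm_command --commands '[{"tx":-0.1,"ty":0.06,"tz":0,"twist":-0.035},{"tx":-0.22,"ty":0.13,"tz":0,"twist":-0.07},{"tx":-0.34,"ty":0.2,"tz":0,"twist":-0.11},{"tx":-0.46,"ty":0.27,"tz":0,"twist":-0.15},{"tx":-0.58,"ty":0.34,"tz":0,"twist":-0.19},{"tx":-0.7,"ty":0.41,"tz":0,"twist":-0.23},{"tx":-0.8,"ty":0.47,"tz":0,"twist":-0.27},{"tx":-0.85,"ty":0.5,"tz":0,"twist":-0.31}]'

```text
t: 3.05
eef_pos: [0.4537, 0.0289, 0.2564]
ee_rot: [-3.142, -0.0, -1.391]
force: [0.8, -0.1, 0.7]
width: 0.0004
gripper_force: 0.0
```

Emit:
arm_command --commands '[{"tx":0,"ty":0,"tz":0.02,"twist":-0.035},{"tx":0,"ty":0,"tz":0.04,"twist":-0.07},{"tx":0,"ty":0,"tz":0.06,"twist":-0.11},{"tx":0,"ty":0,"tz":0.08,"twist":-0.15},{"tx":0,"ty":0,"tz":0.1,"twist":-0.19},{"tx":0,"ty":0,"tz":0.1,"twist":-0.23},{"tx":0,"ty":0,"tz":0.1,"twist":-0.27},{"tx":0,"ty":0,"tz":0.1,"twist":-0.31}]'

```text
t: 3.72
eef_pos: [0.4529, 0.0261, 0.2313]
ee_rot: [3.141, 0.0, -0.423]
force: [-0.0, 0.5, 0.8]
width: 0.0006
gripper_force: 0.0
```

```bash
cat > look.py <<'E'
import sys
from h import *
cal=calibration("wrist");im=grab_frame("wrist");save(im,sys.argv[1]);s=get_state();print(s["t"],s["eef_pos"],s["ee_rot"],s["force"])
print(np.round(cal["extrinsics"],3).tolist(),np.round(cal["camera_matrix"][0]),cal["k1"])
for q,z in(("slot_center",.07),("window_center",.071),("index_tip",.076),("pointer_tip",.067),("lock_top",.0855)):
    print(q,[(np.round(d["score"],2),np.round(d["uv"],1),np.round(at_z(cal,d["uv"],z),4)) for d in spot_point(q,"wrist")[:3]])
E
python3 look.py w2.png
```

```text
3.7667 [0.45296713 0.02611167 0.23131808] [ 3.14106280e+00  3.39913896e-04 -4.13267310e-01] [-0.3267332  -1.14546262  0.21097884]
[[-0.41, -0.881, -0.237, 0.515], [-0.912, 0.396, 0.106, -0.002], [0.0, 0.26, -0.966, 0.39], [0.0, 0.0, 0.0, 1.0]] [323.   0. 282.] -0.02205796346354169
slot_center [(np.float64(0.91), array([234.8, 170.6]), array([0.4907, 0.0594, 0.07  ])), (np.float64(0.39), array([277.4, 221.7]), array([0.4248, 0.0427, 0.07  ]))]
window_center [(np.float64(0.63), array([222.1, 118.6]), array([0.5404, 0.0482, 0.071 ]))]
index_tip [(np.float64(0.53), array([201.2, 112.1]), array([0.5533, 0.0626, 0.076 ]))]
pointer_tip [(np.float64(0.55), array([251.2, 104. ]), array([0.5414, 0.0174, 0.067 ])), (np.float64(0.36), array([ 5.9, 15.2]), array([0.7046, 0.1876, 0.067 ]))]
lock_top [(np.float64(0.57), array([326.9, 153.8]), array([ 0.4707, -0.0291,  0.0855])), (np.float64(0.47), array([201.7, 109.4]), array([0.5541, 0.0591, 0.0855])), (np.float64(0.43), array([48.3, 66.3]), array([0.6434, 0.1661, 0.0855]))]
```

View pics/w2.png

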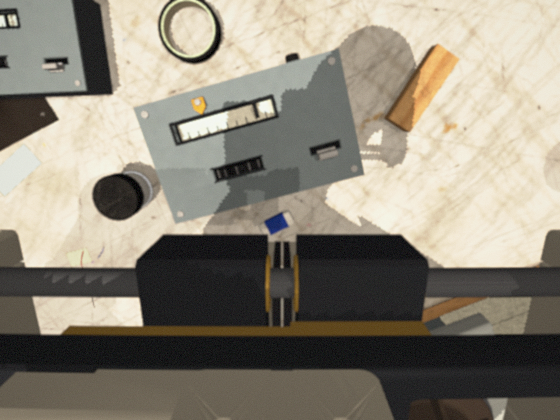

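The wrist view shows the box with the window around (222,118), clip tip at (201,110), pointer near (256,108), wheel slot at (238,168) and lock tab at (326,153). I'll fit the box pose to the panel corners.

Run:
```python
from h import *
im=cv2.imread('pics/w2.png')
c=cv2.resize(im[40:235,120:380],(780,585),interpolation=cv2.INTER_CUBIC);c=np.clip(c*1.8,0,255).astype(np.uint8);cv2.imwrite('pics/w2c.png',c)
cal=calibration("wrist")
P=np.array([at_z(cal,p,.07)[:2] for p in[(136,108),(339,50),(364,173),(181,222)]])
M=np.array([[60,100],[60,-100],[-60,-100],[-60,100]])/1e3
c=P.mean(0);A=(P-c);yaw=np.arctan2((M[:,0]*A[:,1]-M[:,1]*A[:,0]).sum(),(M*A).sum());print(P,c,np.degrees(yaw))
```

```text
[[ 0.58399732  0.11791955]
 [ 0.54986412 -0.07672272]
 [ 0.43477515 -0.05667285]
 [ 0.46642472  0.13454926]] [0.50876532 0.02976831] -9.484985189746462
```

View pics/w2c.png

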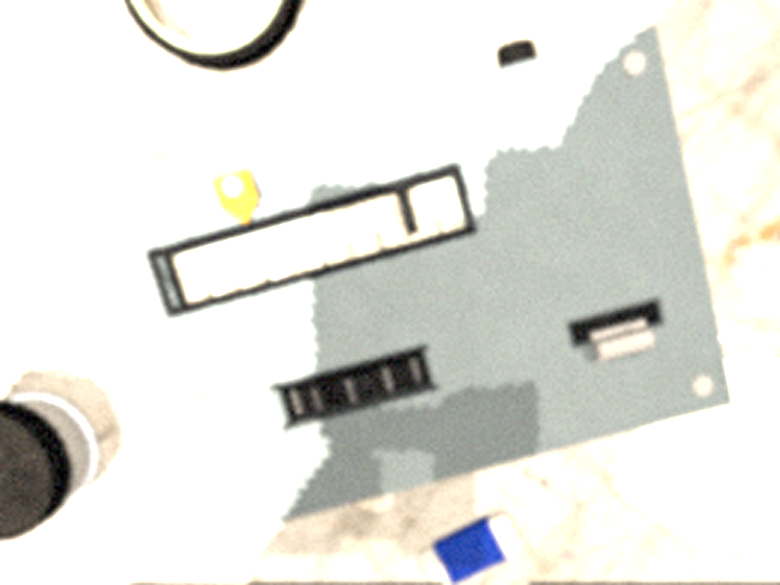

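```bash
cat >> h.py <<'E'
YAW=np.radians(-9.5);C=np.array([.5095,.0315]);RB=np.array([[np.cos(YAW),-np.sin(YAW)],[np.sin(YAW),np.cos(YAW)]])
def world(bx,by,z): return np.r_[C+RB@np.array([bx,by]),z]
def box(p): return RB.T@(np.array(p)[:2]-C)
E
python3 - <<'E'
from h import *
cal=calibration("wrist")
i=box(at_z(cal,(202.7,114),.076))
for z in(.069,.0665,.064):print('idx',i,'ptr',box(at_z(cal,(254.3,103.3),z)))
s=get_state();print(s["t"],s["ee_rot"],(YAW-s["ee_rot"][2])/-np.pi, world(-.022,.020,.09),rel(world(-.022,.020,.09)))
E
```

```text
idx [0.0364531  0.03649525] ptr [ 0.0333345  -0.01238119]
idx [0.0364531  0.03649525] ptr [ 0.03351269 -0.01221997]
idx [0.0364531  0.03649525] ptr [ 0.03369088 -0.01205875]
4.0167 [ 3.14145036e+00  1.01007434e-04 -4.32154276e-01] -0.08478120057317648 [0.49110267 0.05485676 0.09      ] [ 0.092 -0.168  0.566]
```

Emit:
arm_command --commands '[{"tx":0.02,"ty":-0.03,"tz":0.08,"twist":-0.03},{"tx":0.04,"ty":-0.07,"tz":0.18,"twist":-0.06},{"tx":0.06,"ty":-0.11,"tz":0.28,"twist":-0.085},{"tx":0.08,"ty":-0.15,"tz":0.38,"twist":-0.085},{"tx":0.09,"ty":-0.168,"tz":0.46,"twist":-0.085},{"tx":0.09,"ty":-0.168,"tz":0.53,"twist":-0.085},{"tx":0.09,"ty":-0.168,"tz":0.57,"twist":-0.085},{"tx":0.09,"ty":-0.168,"tz":0.58,"twist":-0.085}]'

```text
t: 4.68
eef_pos: [0.4894, 0.0548, 0.0848]
ee_rot: [3.14, 0.003, -0.163]
force: [-0.6, 0.8, 0.0]
width: 0.0002
gripper_force: 0.0
```

```bash
python3 look.py w3.png; python3 -c "
from h import *
s=get_state();print(box(s['eef_pos']))"
```

```text
4.7333 [0.48984407 0.05488453 0.08551381] [ 3.14010796e+00  1.90875299e-03 -1.62650766e-01] [-0.43622423 -0.25116381 -0.62220119]
[[-0.162, -0.952, -0.259, 0.557], [-0.987, 0.157, 0.041, 0.044], [0.001, 0.262, -0.965, 0.243], [0.0, 0.0, 0.0, 1.0]] [323.   0. 282.] -0.02205796346354169
slot_center [(np.float64(0.62), array([279.7, 239.5]), array([0.4924, 0.0552, 0.07  ]))]
window_center [(np.float64(0.61), array([276.1, 154.1]), array([0.5405, 0.0491, 0.071 ]))]
index_tip [(np.float64(0.67), array([244.4, 134.5]), array([0.5533, 0.0632, 0.076 ]))]
pointer_tip [(np.float64(0.46), array([276.5, 241.5]), array([0.4904, 0.0574, 0.067 ]))]
lock_top []
[-0.02203502  0.02074875]
```

View pics/w3.png

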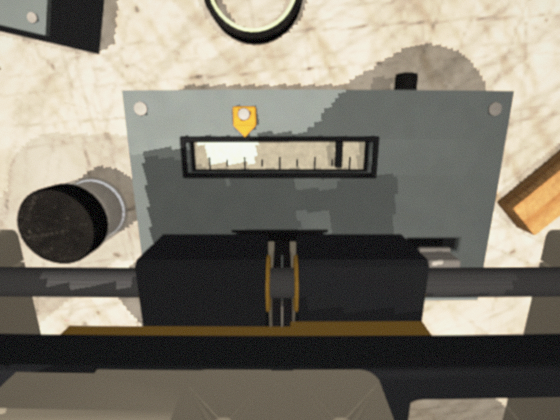

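Now well aligned: the window centre is at (280,157), clip tip (245,136), pointer (338,152), and the fingers are over the slot near column 281. Next I touch down slowly.

Emit:
arm_command --commands '[{"tx":0,"ty":0,"tz":0.004,"twist":0},{"tx":0,"ty":0,"tz":0.008,"twist":0},{"tx":0,"ty":0,"tz":0.012,"twist":0},{"tx":0,"ty":0,"tz":0.015,"twist":0},{"tx":0,"ty":0,"tz":0.018,"twist":0},{"tx":0,"ty":0,"tz":0.021,"twist":0},{"tx":0,"ty":0,"tz":0.024,"twist":0},{"tx":0,"ty":0,"tz":0.024,"twist":0}]'

```text
t: 5.65
eef_pos: [0.4904, 0.0553, 0.0803]
ee_rot: [3.141, 0.0, -0.161]
force: [-0.4, -0.1, 0.2]
width: 0.0003
gripper_force: 0.0
```

Emit:
arm_command --commands '[{"tx":0,"ty":0,"tz":0.002,"twist":0},{"tx":0,"ty":0,"tz":0.004,"twist":0},{"tx":0,"ty":0,"tz":0.006,"twist":0},{"tx":0,"ty":0,"tz":0.008,"twist":0},{"tx":0,"ty":0,"tz":0.008,"twist":0},{"tx":0,"ty":0,"tz":0.008,"twist":0},{"tx":0,"ty":0,"tz":0.008,"twist":0},{"tx":0,"ty":0,"tz":0.008,"twist":0}]'

```text
t: 6.32
eef_pos: [0.4906, 0.0553, 0.0787]
ee_rot: [-3.141, -0.0, -0.161]
force: [-1.6, -0.7, 3.8]
width: 0.0004
gripper_force: 1.9
```

Emit:
arm_command --commands '[{"tx":0,"ty":0,"tz":0.003,"twist":0},{"tx":0,"ty":0,"tz":0.005,"twist":0},{"tx":0,"ty":0,"tz":0.005,"twist":0},{"tx":0,"ty":0,"tz":0.005,"twist":0},{"tx":0,"ty":-0.01,"tz":0.005,"twist":0},{"tx":0,"ty":-0.02,"tz":0.005,"twist":0},{"tx":0,"ty":-0.03,"tz":0.005,"twist":0},{"tx":0,"ty":-0.03,"tz":0.005,"twist":0}]'

```text
t: 6.98
eef_pos: [0.4918, 0.0625, 0.0776]
ee_rot: [3.141, -0.0, -0.161]
force: [-1.3, -1.9, 8.0]
width: 0.0006
gripper_force: 3.4
```

```bash
cat > ptr.py <<'E'
from h import *
cal=calibration("wrist");im=grab_frame("wrist");s=get_state()
K=np.array(cal["camera_matrix"]);E=np.array(cal["extrinsics"])
def proj(p):
    q=E[:3,:3].T@(np.array(p)-E[:3,3]);u=q[:2]/q[2];u=u*(1+cal["k1"]*u@u);return K[0,0]*u[0]+K[0,2],K[1,1]*u[1]+K[1,2]
ys=np.arange(-.022,.062,.00025)
g=cv2.GaussianBlur(im.max(2).astype(np.float32),(3,3),0)
v=np.array([[cv2.getRectSubPix(g,(1,1),tuple(map(float,proj(world(bx,y,.067)))))[0,0] for y in ys] for bx in (.024,.026,.028,.030)])
v=v.mean(0);w=cv2.blur(v[None],(13,1))[0];k=w[20:-20].argmin()+20;n=slice(max(k-16,0),k+17)
d=np.clip(np.median(v[n])-v[n],0,None);yp=(d*ys[n]).sum()/d.sum()
hsv=cv2.cvtColor(im,cv2.COLOR_RGB2HSV);m=((abs(hsv[:,:,0].astype(int)-20)<8)&(hsv[:,:,1]>150)&(hsv[:,:,2]>90)).astype(np.uint8)
c0=tuple(map(int,proj(world(.040,.02,.076))));m[:c0[1]-45]=0;m[c0[1]+25:]=0;m[:,:c0[0]-120]=0;m[:,c0[0]+120:]=0
_,_,st,ce=cv2.connectedComponentsWithStats(m);j=1+st[1:,4].argmax() if len(st)>1 else 0
yi=box(at_z(cal,ce[j],.076))[1]
print('t',round(s["t"],2),'eef',np.round(s["eef_pos"],4),'box',np.round(box(s["eef_pos"]),4),'F',np.round(s["force"],1),'ptr',round(yp*1e3,2),w[k].round(),'clip',round(yi*1e3,2),st[j],'need mm',round((yi-yp)*1e3,2))
E
python3 ptr.py
```

```text
t 7.03 eef [0.4918 0.0625 0.0776] box [-0.0226  0.0277] F [-1.2 -2.2  7.6] ptr -7.22 40.0 clip 38.32 [248 108  24  32 452] need mm 45.54
```

Emit:
arm_command --commands '[{"tx":0,"ty":0,"tz":-0.012,"twist":0},{"tx":0,"ty":0.01,"tz":-0.02,"twist":0},{"tx":0,"ty":0.04,"tz":-0.02,"twist":0},{"tx":0,"ty":0.08,"tz":-0.02,"twist":0},{"tx":0,"ty":0.08,"tz":-0.02,"twist":0},{"tx":0,"ty":0.08,"tz":-0.01,"twist":0},{"tx":0,"ty":0.08,"tz":0,"twist":0},{"tx":0,"ty":0.08,"tz":0.002,"twist":0}]'

```text
t: 7.7
eef_pos: [0.4886, 0.0426, 0.0768]
ee_rot: [3.141, -0.0, -0.161]
force: [-2.3, -2.1, 9.5]
width: 0.0003
gripper_force: 4.8
```

Emit:
arm_command --commands '[{"tx":0,"ty":0,"tz":0,"twist":0},{"tx":0,"ty":-0.016,"tz":0,"twist":0},{"tx":0,"ty":-0.032,"tz":0,"twist":0},{"tx":0,"ty":-0.048,"tz":0,"twist":0},{"tx":0,"ty":-0.064,"tz":0,"twist":0},{"tx":0,"ty":-0.08,"tz":0,"twist":0},{"tx":0,"ty":-0.096,"tz":0,"twist":0},{"tx":0,"ty":-0.096,"tz":0,"twist":0}]'

```text
t: 8.37
eef_pos: [0.4927, 0.0669, 0.0771]
ee_rot: [3.141, -0.0, -0.161]
force: [-1.2, -2.3, 5.6]
width: 0.0007
gripper_force: 2.8
```

```bash
python3 ptr.py
```

```text
t 8.42 eef [0.4927 0.0668 0.0771] box [-0.0224  0.032 ] F [-0.8 -1.5  5.9] ptr 4.24 40.0 clip 38.47 [257 108  24  32 446] need mm 34.23
```

Emit:
arm_command --commands '[{"tx":0,"ty":0,"tz":-0.012,"twist":0},{"tx":0,"ty":0.01,"tz":-0.02,"twist":0},{"tx":0,"ty":0.05,"tz":-0.02,"twist":0},{"tx":0,"ty":0.1,"tz":-0.02,"twist":0},{"tx":0,"ty":0.104,"tz":-0.02,"twist":0},{"tx":0,"ty":0.104,"tz":-0.01,"twist":0},{"tx":0,"ty":0.104,"tz":0,"twist":0},{"tx":0,"ty":0.104,"tz":0,"twist":0}]'

```text
t: 9.08
eef_pos: [0.4882, 0.0403, 0.0768]
ee_rot: [3.141, 0.0, -0.161]
force: [-2.2, -4.2, 8.7]
width: 0.0004
gripper_force: 4.5
```

Emit:
arm_command --commands '[{"tx":0,"ty":0,"tz":0,"twist":0},{"tx":0,"ty":-0.016,"tz":0,"twist":0},{"tx":0,"ty":-0.032,"tz":0,"twist":0},{"tx":0,"ty":-0.048,"tz":0,"twist":0},{"tx":0,"ty":-0.064,"tz":0,"twist":0},{"tx":0,"ty":-0.08,"tz":0,"twist":0},{"tx":0,"ty":-0.098,"tz":0,"twist":0},{"tx":0,"ty":-0.104,"tz":0,"twist":0}]'

```text
t: 9.75
eef_pos: [0.4926, 0.0667, 0.0771]
ee_rot: [3.141, -0.0, -0.161]
force: [-0.5, -2.9, 5.6]
width: 0.0006
gripper_force: 2.8
```

```bash
python3 ptr.py
```

```text
t 9.8 eef [0.4926 0.0667 0.0771] box [-0.0224  0.032 ] F [-0.4 -2.1  5.8] ptr 16.75 42.0 clip 38.49 [257 108  24  32 425] need mm 21.75
```

Gained 12.5 mm on that stroke, so I'll repeat it.

Emit:
arm_command --commands '[{"tx":0,"ty":0,"tz":-0.012,"twist":0},{"tx":0,"ty":0.01,"tz":-0.02,"twist":0},{"tx":0,"ty":0.05,"tz":-0.02,"twist":0},{"tx":0,"ty":0.1,"tz":-0.02,"twist":0},{"tx":0,"ty":0.104,"tz":-0.02,"twist":0},{"tx":0,"ty":0.104,"tz":-0.01,"twist":0},{"tx":0,"ty":0.104,"tz":0,"twist":0},{"tx":0,"ty":0.104,"tz":0,"twist":0}]'

```text
t: 10.47
eef_pos: [0.4882, 0.0404, 0.0768]
ee_rot: [3.141, 0.0, -0.161]
force: [-1.4, -3.7, 8.2]
width: 0.0004
gripper_force: 4.5
```

Emit:
arm_command --commands '[{"tx":0,"ty":0,"tz":0,"twist":0},{"tx":0,"ty":-0.016,"tz":0,"twist":0},{"tx":0,"ty":-0.032,"tz":0,"twist":0},{"tx":0,"ty":-0.048,"tz":0,"twist":0},{"tx":0,"ty":-0.064,"tz":0,"twist":0},{"tx":0,"ty":-0.08,"tz":0,"twist":0},{"tx":0,"ty":-0.098,"tz":0,"twist":0},{"tx":0,"ty":-0.104,"tz":0,"twist":0}]'

```text
t: 11.13
eef_pos: [0.4926, 0.0667, 0.0771]
ee_rot: [3.141, -0.0, -0.161]
force: [-0.8, -3.5, 5.6]
width: 0.0008
gripper_force: 2.8
```

Emit:
arm_command --commands '[{"tx":0,"ty":0,"tz":-0.012,"twist":0},{"tx":0,"ty":0.01,"tz":-0.02,"twist":0},{"tx":0,"ty":0.05,"tz":-0.02,"twist":0},{"tx":0,"ty":0.09,"tz":-0.02,"twist":0},{"tx":0,"ty":0.09,"tz":-0.02,"twist":0},{"tx":0,"ty":0.09,"tz":-0.02,"twist":0},{"tx":0,"ty":0.09,"tz":-0.02,"twist":0},{"tx":0,"ty":0.09,"tz":-0.02,"twist":0}]'

```text
t: 11.8
eef_pos: [0.4888, 0.0443, 0.0818]
ee_rot: [-3.142, -0.0, -0.162]
force: [0.1, -0.3, 0.1]
width: 0.0005
gripper_force: 0.0
```

```bash
python3 ptr.py; python3 look.py w4.png
```

```text
t 11.85 eef [0.4888 0.0445 0.0818] box [-0.0225  0.0094] F [-0.6  0.2  0.4] ptr 29.02 64.0 clip 37.85 [212 108  24  32 417] need mm 8.83
11.9 [0.48879398 0.0445272  0.08178543] [-3.14157254e+00 -3.08394912e-05 -1.61298873e-01] [-0.08339483 -0.86553809 -0.72394162]
[[-0.16, -0.953, -0.256, 0.556], [-0.987, 0.155, 0.042, 0.033], [-0.001, 0.26, -0.966, 0.241], [0.0, 0.0, 0.0, 1.0]] [323.   0. 282.] -0.02205796346354169
slot_center [(np.float64(0.8), array([260. , 243.9]), array([0.4921, 0.0561, 0.07  ]))]
window_center [(np.float64(0.76), array([258.8, 159.1]), array([0.5391, 0.0482, 0.071 ]))]
index_tip [(np.float64(0.66), array([221.1, 136.5]), array([0.5536, 0.0643, 0.076 ])), (np.float64(0.31), array([294.5, 183.7]), array([0.5241, 0.0318, 0.076 ]))]
pointer_tip [(np.float64(0.53), array([242.4, 145.1]), array([0.5473, 0.0558, 0.067 ]))]
lock_top [(np.float64(0.69), array([427.3, 270.9]), array([ 0.4687, -0.0303,  0.0855]))]
```

View pics/w4.png

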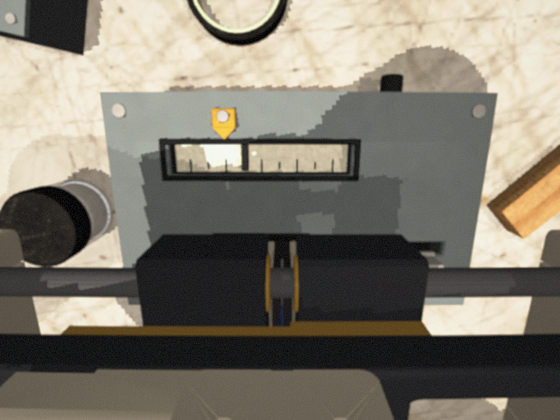

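The pointer now stands at column 245 and the clip tip at 224.5. I'll measure the remaining gap with parallax accounted for.

Run:
```python
from h import *
cal=calibration("wrist");im=cv2.imread('pics/w4.png')
cv2.imwrite('pics/c4.png',cv2.resize(im[95:190,150:370],(792,342),interpolation=cv2.INTER_CUBIC))
print(box(at_z(cal,(224.5,138),.076)),[box(at_z(cal,(245,p),z)) for p,z in((143,.067),(155,.067),(155,.065))])
g=im[143:168].mean(2).mean(0);print(g[232:256].round())
b=im[130:139].astype(int);print([(r+130,np.flatnonzero((b[r,200:250,2]-b[r,200:250,0])>60)[[0,-1]]+200) for r in range(9) if ((b[r,200:250,2]-b[r,200:250,0])>60).any()])
```

```text
[0.03728353 0.03808076] [array([0.03429262, 0.0289068 ]), array([0.02800069, 0.02905417]), array([0.0278003, 0.0292791])]
[228. 231. 232. 231. 230. 227. 224. 221. 199. 136.  72.  49.  49.  50.
  46.  52. 102. 157. 179. 185. 189. 192. 192. 190.]
[(130, array([214, 233])), (131, array([215, 232])), (132, array([216, 231])), (133, array([217, 230])), (134, array([218, 229])), (135, array([219, 228])), (136, array([220, 227])), (137, array([221, 226])), (138, array([222, 226]))]
```

Emit:
arm_command --commands '[{"tx":0,"ty":0,"tz":0.01,"twist":0},{"tx":0,"ty":0,"tz":0.02,"twist":0},{"tx":0,"ty":0,"tz":0.02,"twist":0},{"tx":0,"ty":-0.016,"tz":0.02,"twist":0},{"tx":0,"ty":-0.032,"tz":0.02,"twist":0},{"tx":0,"ty":-0.048,"tz":0.02,"twist":0},{"tx":0,"ty":-0.064,"tz":0.02,"twist":0},{"tx":0,"ty":-0.078,"tz":0.02,"twist":0}]'

```text
t: 12.82
eef_pos: [0.4921, 0.0634, 0.0774]
ee_rot: [3.141, -0.0, -0.161]
force: [-0.8, -4.2, 7.1]
width: 0.0006
gripper_force: 3.4
```

Emit:
arm_command --commands '[{"tx":0,"ty":0,"tz":0,"twist":0},{"tx":0,"ty":0,"tz":0,"twist":0},{"tx":0,"ty":0,"tz":0,"twist":0},{"tx":0,"ty":0,"tz":-0.01,"twist":0},{"tx":0,"ty":0,"tz":-0.02,"twist":0},{"tx":0,"ty":0.02,"tz":-0.04,"twist":0},{"tx":0,"ty":0.04,"tz":-0.06,"twist":0},{"tx":0,"ty":0.04,"tz":-0.08,"twist":0}]'

```text
t: 13.48
eef_pos: [0.4897, 0.053, 0.0971]
ee_rot: [3.141, 0.001, -0.162]
force: [-0.5, 0.5, 0.6]
width: 0.0007
gripper_force: 0.0
```

```bash
python3 ptr.py; python3 look.py w5.png
python3 - <<'E'
from h import *
im=cv2.imread('pics/w5.png');cv2.imwrite('pics/c5.png',cv2.resize(im[90:290,130:430],(780,520),interpolation=cv2.INTER_CUBIC))
s=get_state();print(box(s["eef_pos"]))
E
```

```text
t 13.53 eef [0.4906 0.0535 0.0982] box [-0.0223  0.0185] F [ 0.3 -0.   1.4] ptr 38.67 66.0 clip 38.04 [233 109  22  29 342] need mm -0.64
13.5833 [0.49075337 0.05372588 0.09783708] [-3.14065348e+00 -1.42134366e-03 -1.61829712e-01] [-0.07776414  1.33088861 -0.69798441]
[[-0.161, -0.953, -0.255, 0.557], [-0.987, 0.155, 0.043, 0.042], [-0.001, 0.259, -0.966, 0.257], [0.0, 0.0, 0.0, 1.0]] [323.   0. 282.] -0.02205796346354169
slot_center [(np.float64(0.84), array([279.6, 236.4]), array([0.4906, 0.0545, 0.07  ]))]
window_center [(np.float64(0.81), array([276.1, 156.2]), array([0.5393, 0.0485, 0.071 ]))]
index_tip [(np.float64(0.81), array([246.2, 134.7]), array([0.5539, 0.0626, 0.076 ]))]
pointer_tip [(np.float64(0.58), array([243.8, 141.2]), array([0.5504, 0.0657, 0.067 ]))]
lock_top [(np.float64(0.63), array([429.2, 258.8]), array([ 0.4688, -0.0294,  0.0855]))]
[-0.02278634  0.01883988]
```

View pics/c5.png

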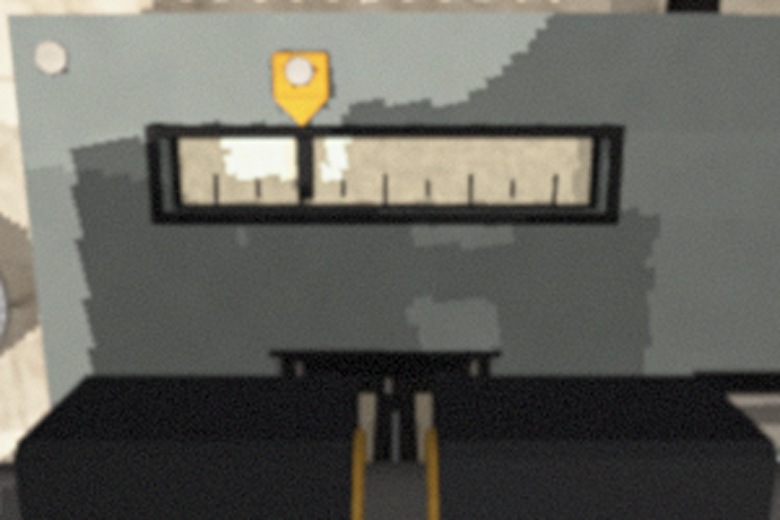

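The pointer (crop x≈306) is now in line with the clip tip (≈302), within about 1 mm once parallax is counted. Next is the tab.

Run:
```python
from h import *
s=get_state();print(box([.4688,-.0294]));a=world(-.057,-.067,.098);print(a,rel(a),rel(world(-.057,-.067,.078)))
```

```text
[-0.03009042 -0.06678223]
[ 0.44222353 -0.02517342  0.098     ] [-0.138  0.343 -0.005] [-0.138  0.343  0.075]
```

Emit:
arm_command --commands '[{"tx":-0.03,"ty":0.06,"tz":-0.02,"twist":0},{"tx":-0.07,"ty":0.15,"tz":-0.03,"twist":0},{"tx":-0.11,"ty":0.25,"tz":-0.03,"twist":0},{"tx":-0.14,"ty":0.33,"tz":-0.02,"twist":0},{"tx":-0.14,"ty":0.343,"tz":0,"twist":0},{"tx":-0.14,"ty":0.343,"tz":0.03,"twist":0},{"tx":-0.14,"ty":0.343,"tz":0.06,"twist":0},{"tx":-0.14,"ty":0.343,"tz":0.075,"twist":0}]'

```text
t: 14.5
eef_pos: [0.4418, -0.025, 0.0769]
ee_rot: [3.141, 0.001, -0.161]
force: [-0.1, -0.6, -0.1]
width: 0.0004
gripper_force: 0.0
```

```bash
python3 look.py w6.png; python3 -c "
from h import *
print(box(get_state()['eef_pos']))"
```

```text
14.55 [ 0.4414626  -0.02498372  0.07649053] [ 3.14065551e+00  1.93911200e-03 -1.61182914e-01] [ 0.26875419  0.28789364 -1.21503924]
[[-0.16, -0.953, -0.257, 0.509], [-0.987, 0.155, 0.042, -0.036], [-0.0, 0.261, -0.965, 0.236], [0.0, 0.0, 0.0, 1.0]] [323.   0. 282.] -0.02205796346354169
slot_center [(np.float64(0.73), array([114.9, 185.4]), array([0.4912, 0.0553, 0.07  ]))]
window_center [(np.float64(0.59), array([97.1, 86.3]), array([0.5398, 0.0493, 0.071 ]))]
index_tip [(np.float64(0.76), array([58.2, 66. ]), array([0.5505, 0.0621, 0.076 ]))]
pointer_tip [(np.float64(0.7), array([66.6, 71.8]), array([0.5496, 0.0643, 0.067 ]))]
lock_top [(np.float64(0.6), array([282.8, 206.5]), array([ 0.4698, -0.0303,  0.0855]))]
[-0.05703022 -0.06661091]
```

View pics/w6.png

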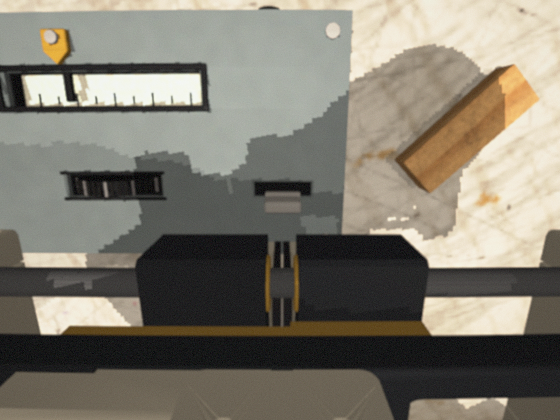

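The tab is dead ahead of the fingertips, at (282,200). I'll advance gently.

Emit:
arm_command --commands '[{"tx":0.01,"ty":0,"tz":0,"twist":0},{"tx":0.02,"ty":0,"tz":0,"twist":0},{"tx":0.03,"ty":0,"tz":0,"twist":0},{"tx":0.04,"ty":0,"tz":0,"twist":0},{"tx":0.05,"ty":0,"tz":0,"twist":0},{"tx":0.06,"ty":0,"tz":0,"twist":0},{"tx":0.07,"ty":0,"tz":0,"twist":0},{"tx":0.07,"ty":0,"tz":0,"twist":0}]'

```text
t: 15.47
eef_pos: [0.4592, -0.0281, 0.0779]
ee_rot: [3.141, 0.001, -0.162]
force: [-0.2, 0.7, 0.8]
width: 0.0004
gripper_force: 0.4
```

```bash
cat > lk.py <<'E'
from h import *
cal=calibration("wrist");grab_frame("wrist");s=get_state()
print(s["t"],box(s["eef_pos"]),s["eef_pos"][2],s["force"],[(round(d["score"],2),box(at_z(cal,d["uv"],.0855))) for d in spot_point("lock_top","wrist")[:1]])
E
python3 lk.py
```

```text
15.5167 [-0.03978069 -0.06707209] 0.0779443057714311 [-0.96279106 -0.35324696 -0.44731624] [(0.76, array([-0.03040873, -0.06681111]))]
```

Emit:
arm_command --commands '[{"tx":0.004,"ty":0,"tz":0,"twist":0},{"tx":0.008,"ty":0,"tz":0,"twist":0},{"tx":0.012,"ty":0,"tz":0,"twist":0},{"tx":0.016,"ty":0,"tz":0,"twist":0},{"tx":0.02,"ty":0,"tz":0,"twist":0},{"tx":0.02,"ty":0,"tz":0,"twist":0},{"tx":0.02,"ty":0,"tz":0,"twist":0},{"tx":0.02,"ty":0,"tz":0,"twist":0}]'

```text
t: 16.23
eef_pos: [0.4641, -0.0289, 0.078]
ee_rot: [3.141, 0.0, -0.161]
force: [-3.0, -0.3, -0.5]
width: 0.0003
gripper_force: 1.1
```

```bash
python3 lk.py
```

```text
16.2833 [-0.03482032 -0.06703471] 0.07799914267015537 [-1.88084239 -0.6084869  -1.27148908] [(0.58, array([-0.02559553, -0.06765155]))]
```

Emit:
arm_command --commands '[{"tx":0.004,"ty":0,"tz":0,"twist":0},{"tx":0.008,"ty":0,"tz":0,"twist":0},{"tx":0.012,"ty":0,"tz":0,"twist":0},{"tx":0.016,"ty":0,"tz":0,"twist":0},{"tx":0.02,"ty":0,"tz":0,"twist":0},{"tx":0.024,"ty":0,"tz":0,"twist":0},{"tx":0.028,"ty":0,"tz":0,"twist":0},{"tx":0.028,"ty":0,"tz":0,"twist":0}]'

```text
t: 17.0
eef_pos: [0.471, -0.03, 0.078]
ee_rot: [3.141, 0.0, -0.162]
force: [-4.1, 0.8, -0.1]
width: 0.0004
gripper_force: 1.6
```

```bash
python3 lk.py
```

```text
17.05 [-0.0277715  -0.06698194] 0.07800248224697079 [-3.15413485 -0.8427146  -0.35487222] [(0.82, array([-0.01784323, -0.06725346]))]
```

Emit:
arm_command --commands '[{"tx":0.001,"ty":0,"tz":0,"twist":0},{"tx":0.002,"ty":0,"tz":0,"twist":0},{"tx":0.003,"ty":0,"tz":0,"twist":0},{"tx":0.004,"ty":0,"tz":0,"twist":0},{"tx":0.004,"ty":0,"tz":0,"twist":0},{"tx":0.004,"ty":0,"tz":0,"twist":0},{"tx":0.004,"ty":0,"tz":0,"twist":0},{"tx":0.004,"ty":0,"tz":0,"twist":0}]'

```text
t: 17.77
eef_pos: [0.4712, -0.0301, 0.0779]
ee_rot: [3.141, 0.001, -0.162]
force: [-7.2, 1.4, 1.5]
width: 0.0002
gripper_force: 3.3
```

Emit:
arm_command --commands '[{"tx":-0.02,"ty":0,"tz":0,"twist":0},{"tx":-0.06,"ty":0,"tz":0,"twist":0},{"tx":-0.09,"ty":0,"tz":-0.04,"twist":0},{"tx":-0.09,"ty":-0.05,"tz":-0.1,"twist":0},{"tx":-0.09,"ty":-0.12,"tz":-0.2,"twist":0},{"tx":-0.09,"ty":-0.15,"tz":-0.3,"twist":0},{"tx":-0.09,"ty":-0.15,"tz":-0.35,"twist":0},{"tx":-0.09,"ty":-0.15,"tz":-0.35,"twist":0}]'

```text
t: 18.43
eef_pos: [0.4581, 0.012, 0.1692]
ee_rot: [-3.138, -0.007, -0.16]
force: [0.9, 0.2, -0.6]
width: 0.0004
gripper_force: 0.0
```

```bash
python3 lk.py; python3 ptr.py
python3 - <<'E'
from h import *
im=grab_frame("wrist");save(np.clip(cv2.resize(im[60:240,100:380],(784,504),interpolation=cv2.INTER_CUBIC)*1.2,0,255).astype(np.uint8),'c7.png')
E
```

```text
18.4833 [-0.04845167 -0.02837877] 0.1674194969222487 [-0.99488321 -0.45056605 -0.04859163] [(0.68, array([ 0.00673721, -0.00779093]))]
t 18.58 eef [0.4555 0.0107 0.1654] box [-0.0498 -0.0295] F [0.  1.1 0.1] ptr 38.68 74.0 clip 37.32 [183  75  16  22 184] need mm -1.36
```

View pics/c7.png

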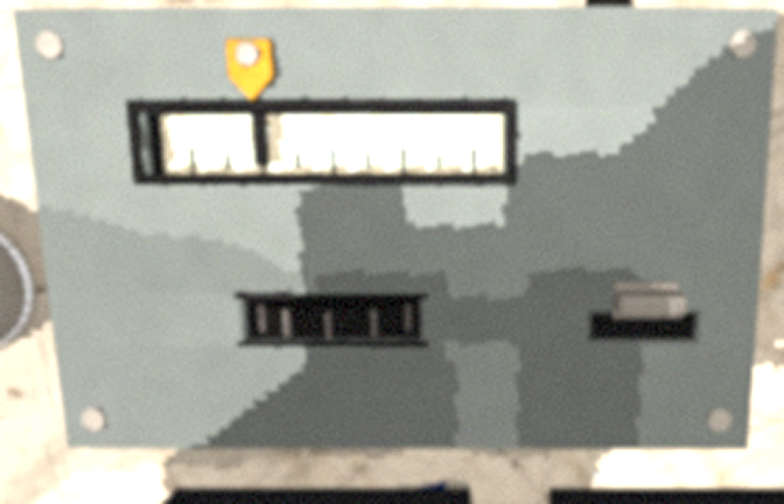

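The tab is at its far stop (650,300). The pointer (261) and clip tip (252) agree within 1 mm once parallax is counted, and the robot is clear of everything.

```bash
python3 -c "
from station import *
print(job_done())"
```

```text
the job is handed in; nothing more can be done
None
```

I handed in the job at about 18.6 s: by the last wrist picture the pointer lines up with the index clip to within about 1 mm and the lock tab is at its far stop. The highest force I read was about 10 N, and none of the moves went near the four bystanders. The station returned no verdict.

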